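# Fetch the tub of pale stones from behind the glue row

### The arm

A 6-joint arm with a two-finger parallel gripper is mounted at the origin on the work surface. World frame = base frame: x ahead of the robot, y to its left, z up, the work surface at z = 0. Lengths are in mm, angles in rad, forces in N, time in s.
With the tool pointing down it reaches from about 300 to 775 mm from the base axis. Payload 14.6 kg.
Tool frame: the origin (TCP) lies between the finger pads; the fingertips stand 25 mm ahead of it and the grasp point (between the pads) lies 6 mm ahead of it; z points along the fingers, y is the line along which they close (so a half turn about z gives the same grasp; the last joint's range is limited). The gripper opens to 94 mm and grips with 3 to 60 N. Pads are 16 mm wide; open, the fingers measure 119 mm over their backs; the gripper's body (75 mm by 177 mm) begins 78 mm behind the grasp point.
Start: joints at [-0.067, 0.3, 1.521, -0, 1.321, -0.067], TCP at [549.99, -0.002, 230.446] pointing down, gripper open.
Joint ranges: [-3.03, 3.03], [-0.79, 2.21], [0.23, 2.52], [-1.04, 4.18], [0, 3.07], [-2.55, 2.55]. Speed limits (rad/s): [2.22, 2.22, 2.57, 3.14, 3.14, 3.14].

### API

Orientations are given as [roll, pitch, yaw] about the fixed x, y, z axes, in that order (R = Rz(yaw) Ry(pitch) Rx(roll)).
In Python, from cell import manip gives the robot as it stands. The module is installed in compiled form; this text tells all that it offers.
- The arm moves only by the tool step_arm, never from a script. Its argument "series" is one flat list of numbers, 5 for each row, row after row: the shift along the world's x, y, z in mm, then the turn about the world's z in rad, then the closure, from 0 (fully open) to 1 (shut). In form: [dx, dy, dz, spin, jaw, dx, dy, dz, spin, jaw, ...]. A call has 1 to 20 rows; each row shifts and turns the commanded pose from where the row before left it; what a row does not reach is not made up. A row lasts 1/8 s, in which the tool goes at most 62.5 mm and 10.7 degrees, less where a joint would pass 70% of its speed; a pose out of reach is approached as far as the arm can. A call is refused whole if a number of a shift passes 62.5 or a number of a turn 0.188, either way. A call with a gripper value outside its range is refused whole. The fingers move at their own pace and stop on an object; "squeeze" is the grip in N (left out, the last holds). Time passes only in rows, so rows that do not move let the fingers close. It gives the time, the measured TCP pose, the force, the opening and the grip force at its end, in the units of the state.
- manip.read_state(): the state, without advancing time (a new reading comes with each control period).
- manip.camera(name): name is "scene" or "side" or "wrist"; returns (picture, depth): 420x560x3 uint8, blue, green, red; 420x560 float32, mm along the optical axis (not along the pixel's ray), 0 where there is no reading.
- manip.camera_info(name): a dict with "fovy" (degrees; the focal length in pixels is half the picture's height over the tangent of half this angle, whatever the lens; pixels are square), "cx", "cy" (the principal point, pixels), "eye" and "orientation" of the camera in the world. Camera axes: x right, y down, z forward; pixel columns grow to the right and rows downward; lengths in mm; the calibration is good to about 2 mm. A picture is of the moment at which its call begins: read the wrist's pose just before it. camera_info takes no time and is no camera call; for the wrist camera it gives the pose at the moment of the call.
- manip.sign_off(): hands the job in; it is judged then, once.
The state is a dict: "clock": time; "joints": joint angles; "qd": joint speeds; "effort": joint torques, N m; "eef_pos": TCP position; "eef_rot": TCP orientation; "wrist_force": force on the tool from outside, world axes, zero at the start; "moment": the same for the moment, N m; "finger_gap": finger opening in mm; "finger_force": force on a finger pad.
Only numpy, scipy, OpenCV 4.12 (cv2) and the standard library are available. Lean on these libraries where they do the work, as an engineer would, in place of code of your own. Each camera call takes 0.05 s, during which the arm holds its last target. There are 200 camera calls.

### The job

Fetch the green tub of pale stones that stands in the wooden caddy behind a row of three containers: first clear all three containers (white glue bottle, amber jar, green tin) out of the caddy and stand them on the dark rubber mat, then set the tub on the setting board, in the middle of the bare wooden strip along the edge of the board away from the mosaic, with the tub's long side along that edge. Then stand each container back in the caddy in the same place where it stood at the start. Keep containers and tub upright throughout, and leave the tape measure and the nippers where they are.

Things in the scene. Friction and masses are not known exactly. Their poses are not given: they have to be found in the camera images.
- glue_c (a point): White glue bottle with orange band and blue nozzle, upright, 130 mm tall; point on its axis, 65 mm above its underside. Round, 56 mm diameter, sides straight up to 100 mm, then shoulder and narrow nozzle; take it around the straight side, 80 to 95 mm above its underside. 0.3 kg. z up. Starts in the caddy's front row.
- jar_c (a point): Amber jar with paper label (red stripe) and black lid, upright, 118 mm tall; point on its axis, 59 mm above its underside. Round, 56 mm diameter over its full height, lid included; take it 80 to 95 mm above its underside. 0.35 kg. z up. Starts in the caddy's front row.
- tin_c (a point): Green metal tin with yellow stripe and bare steel top, upright, 122 mm tall; point on its axis, 61 mm above its underside. Round, 56 mm diameter over its full height; take it 80 to 95 mm above its underside. 0.4 kg. z up. Starts in the caddy's front row.
- tub_c (a point): Green tub full of pale stones (fixed in it), 62 (its x) by 130 (its y) by 50 mm tall, 0.5 kg; point is its centre, 25 mm above its underside; z up. Take it across the 62 mm at mid-length, 30 to 35 mm above its underside. Starts in the caddy close behind the containers (about 15 mm), some 33 mm clear of the back wall.
- caddy: Wooden caddy, fixed, 190 (x) by 298 mm (y). Origin: centre of its underside, on the table; x from open front to back wall. Floor 9 mm thick. Back and rear sides reach 60 mm above the table, sides at the front 31 mm; walls 9 mm thick. On dark round pads at x = -55, y = -76, 0, +76 mm stand the containers, one on each, in any order, a few mm off centre.
- mat: Dark grey rubber mat, fixed, 290 (its x) by 115 mm (its y), 4 mm thick: the side area where the containers stand meanwhile, anywhere on it. Origin: centre of its underside, on the table; its upper side is 4 mm above that.
- board: Setting board, pale wood, fixed, 280 (x) by 200 (y) by 12 mm thick. Origin: centre of its underside, on the table. From x = -44 to +140 mm lie white mesh and half-laid grey mosaic (to 7 mm above the board). From x = -140 to -44 mm, full width, it is bare: the strip for the tub, its middle at x = -92, y = 0, upper side z = 12 mm. Tub's long side along the board's y.
- tape_c (a point): Yellow tape measure standing on the caddy floor in the rear corner at its +y end, beside the end of the tub, 62 by 38 by 60 mm tall; this point is its centre, 30 mm above its underside. Loose: leave it alone.
- nippers_c (a point): Tile nippers with red handles lying on the mosaic of the setting board, about 175 mm long (along its y), 60 mm wide, 14 mm thick; this point is near the middle, 7 mm above its underside. Loose: leave them alone.

How it is judged:
By the outcome, as a careful person would: the job done as asked, in the order asked, and still so for the second after the job is handed in, with the robot touching nothing.
It also fails if it takes over 144 s, if anything falls off the work surface, if the arm or the gripper's body presses on something with over 40 N, if the wrist force passes 120 N, or if a joint passes its speed limit or range.

## Working session

There is one attempt and no reset: what is moved stays moved. The work goes in short steps, Python scripts to look and compute and a tool call to move; the robot and the scene stay as the last step left them, time stands still between calls to the robot, and variables do not carry over. Pictures are saved under pics/ and viewed, at most 14 in all, crops included, and the job is handed in when it is done.

Besides the shell and the picture viewer there is one more tool, called after "Request:" by a JSON object that holds its "method" and its "body", one argument or row to a line. step_arm: Moves the arm, as the interface text tells. Its arguments: {"type":"object","properties":{"series":{"type":"array"},"squeeze":{"type":"number"}},"required":["series"]}

```bash
mkdir -p pics; cat > h.py <<'E'
import numpy as np, cv2
from scipy.spatial.transform import Rotation as R
from cell import manip
def info(n):
    i=manip.camera_info(n); return i
def rot(i):
    o=np.array(i["orientation"],float)
    return o if o.shape==(3,3) else R.from_euler('xyz',o).as_matrix()
def cloud(n):
    i=info(n); p,d=manip.camera(n); f=210/np.tan(np.radians(i["fovy"])/2)
    v,u=np.mgrid[0:420,0:560]
    c=np.stack([(u-i["cx"])/f*d,(v-i["cy"])/f*d,d],-1)
    w=c@rot(i).T+np.array(i["eye"]); w[d==0]=np.nan
    return p,d,w
E
python3 - <<'E'
from h import *
for n in("scene","side","wrist"):
    print(n,info(n)); p,d,w=cloud(n); cv2.imwrite(f"pics/{n}0.png",p); np.savez(f"{n}0.npz",p=p,w=w)
E
```

```text
scene {'fovy': 50.4529743840357, 'cx': 278.9598048708817, 'cy': 208.05538668360728, 'eye': array([1310.44536353, -607.48634003,  709.46802605]), 'orientation': array([-2.1567029 , -0.01181006,  0.89579878])}
side {'fovy': 48.9887101099224, 'cx': 276.7133900139179, 'cy': 207.19683022465424, 'eye': array([  22.64218321, -705.83672026, 1093.24251253]), 'orientation': array([-2.41617867, -0.01787587, -0.6127543 ])}
wrist {'fovy': 64.0542463953768, 'cx': 280.6459956261026, 'cy': 208.05622476759322, 'eye': array([549.23571438,  69.69021473, 383.54115391]), 'orientation': array([2.89979521e+00, 1.44532789e-04, 4.37511298e-04])}
```

View pics/scene0.png

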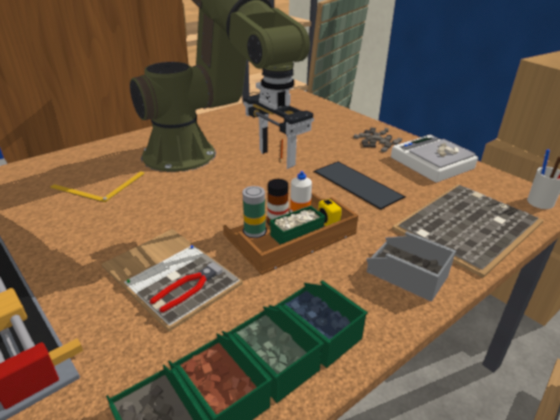

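View pics/side0.png

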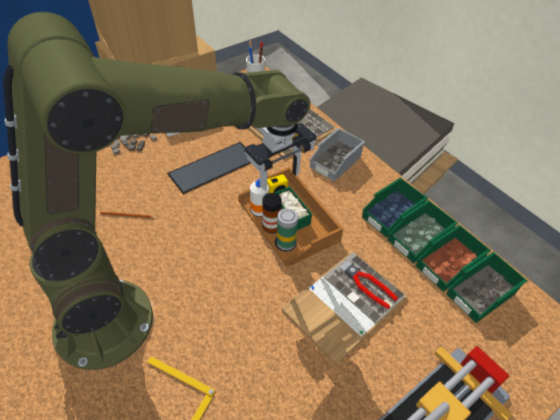

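The side view shows the mat at (212,167), the caddy at (290,220) with glue, jar and tin along its front (258–288,195–230), the tub behind, the tape at (277,183), and the board at (345,305) with its bare strip to the lower left. I'll merge the clouds into a top-down map.

```bash
python3 - <<'E'
from h import *
X0,X1,Y0,Y1=280,820,-420,420
s=0.9
H=np.full((int((X1-X0)/s),int((Y1-Y0)/s)),-1.);I=np.zeros(H.shape+(3,),np.uint8)
for n in("side","scene"):
    z=np.load(n+"0.npz");p,w=z["p"],z["w"]
    up=lambda a:cv2.resize(a,None,fx=3,fy=3,interpolation=cv2.INTER_NEAREST)
    w=cv2.resize(w.astype(np.float32),None,fx=3,fy=3,interpolation=cv2.INTER_LINEAR).reshape(-1,3);p=cv2.resize(p,None,fx=3,fy=3).reshape(-1,3)
    m=np.isfinite(w).all(1)&(w[:,2]<150)&(w[:,2]>-10);w=w[m];p=p[m]
    r=((X1-w[:,0])/s).astype(int);c=((Y1-w[:,1])/s).astype(int)
    m=(r>=0)&(r<H.shape[0])&(c>=0)&(c<H.shape[1])
    r,c,w,p=r[m],c[m],w[m],p[m]
    o=np.argsort(w[:,2])
    for a,b,zz,q in zip(r[o],c[o],w[o,2],p[o]):
        if zz>H[a,b]-1: H[a,b]=zz;I[a,b]=q
I=cv2.resize(I,(800,int(800*I.shape[0]/I.shape[1])))
for x in range(300,820,100): cv2.line(I,(0,int((X1-x)/1.05)),(800,int((X1-x)/1.05)),(255,255,0),1)
for y in range(-400,420,100): cv2.line(I,(int((Y1-y)/1.05),0),(int((Y1-y)/1.05),600),(255,255,0),1)
cv2.imwrite("pics/top.png",I)
E
```

```text
(no output)
```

View pics/top.png

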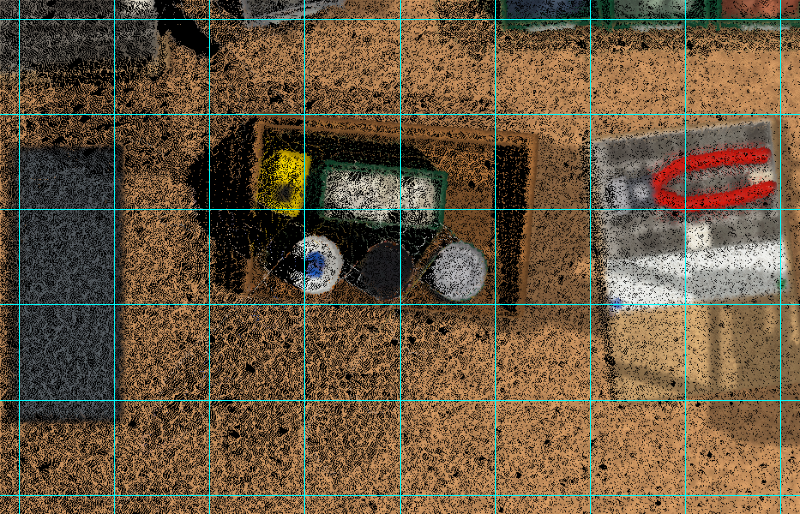

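View pics/wrist0.png

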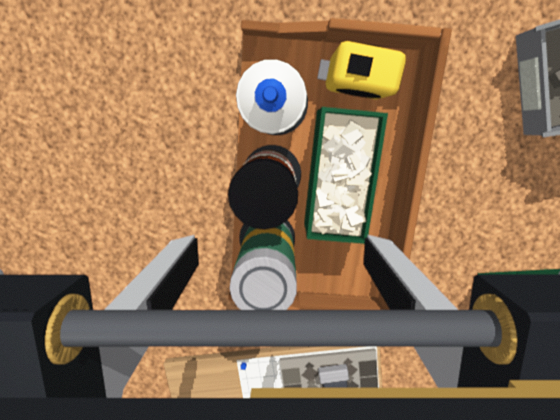

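The wrist view shows glue (271,97), jar (262,193) and tin (263,287), with the tub from (310,110) to (385,240), the tape at (367,70), and the fingers closing along x. The map gives the mat centre near (521,350), caddy yaw about -0.065 and board yaw about +0.15. Next I'll fit these exactly.

```bash
python3 - <<'E'
from h import *
s=manip.read_state();print(s["eef_pos"],s["eef_rot"],s["clock"],s["finger_gap"])
D={n:np.load(n+"0.npz") for n in("scene","side","wrist")}
for nm,(x,y),z0,z1 in(("glue",(542,88),100,116),("jar",(538,14),118,135),("tin",(537,-62),120,140)):
    for n in D:
        w=D[n]["w"].reshape(-1,3);k=np.hypot(w[:,0]-x,w[:,1]-y)<45
        k&=(w[:,2]>z0)&(w[:,2]<z1);q=w[k].astype(np.float32)
        if len(q)>20:
            c,r=cv2.minEnclosingCircle(q[:,:2]);print(nm,n,len(q),np.round(c,1),round(r,1),np.round(np.median(q[:,2]),1))
def rect(nm,names,box,z0,z1,col=None):
    for n in names:
        w=D[n]["w"].reshape(-1,3);p=D[n]["p"].reshape(-1,3).astype(int);x0,x1,y0,y1=box
        k=(w[:,0]>x0)&(w[:,0]<x1)&(w[:,1]>y0)&(w[:,1]<y1)&(w[:,2]>z0)&(w[:,2]<z1)
        if col: k&=col(p)
        q=w[k].astype(np.float32)
        if len(q)<20: print(nm,n,len(q)); continue
        print(nm,n,len(q),[np.round(a,1) for a in cv2.minAreaRect(q[:,:2])],np.round(np.percentile(q[:,2],[5,50,95]),1))
rect("tub",D,(570,665,-60,90),48,66)
rect("tape",D,(580,680,90,160),55,75)
rect("mat",("scene","side"),(360,690,270,430),0.5,12,lambda p:(p.max(1)<110)&(p.max(1)-p.min(1)<25))
rect("board",("scene","side"),(360,720,-460,-195),9,40)
rect("caddy",("scene","side","wrist"),(480,710,-150,190),24,64,lambda p:(p[:,2]>p[:,0]+25)&(p[:,2]<190))
E
```

```text
[5.49847587e+02 2.21178247e-02 2.30035073e+02] [-3.14079060e+00 -8.82916143e-05  1.57080405e+00] 0.15 93.7370152539596Traceback (most recent call last):
  File "<stdin>", line 9, in <module>
cv2.error: OpenCV(4.12.0) /io/opencv/modules/imgproc/src/shapedescr.cpp:201: error: (-215:Assertion failed) count >= 0 && (depth == CV_32F || depth == CV_32S) in function 'minEnclosingCircle'
```

```bash
cat > m.py <<'E'
from h import *
D={n:np.load(n+"0.npz") for n in("scene","side","wrist")}
A=np.ascontiguousarray
for nm,(x,y),z0,z1 in(("glue",(542,88),98,116),("jar",(538,14),118,135),("tin",(537,-62),120,140)):
    for n in D:
        w=D[n]["w"].reshape(-1,3);k=np.hypot(w[:,0]-x,w[:,1]-y)<45
        k&=(w[:,2]>z0)&(w[:,2]<z1);q=w[k].astype(np.float32)
        if len(q)>20:
            c,r=cv2.minEnclosingCircle(A(q[:,:2]));print(nm,n,len(q),np.round(c,1),round(r,1),np.round(np.median(q[:,2]),1))
def rect(nm,names,box,z0,z1,col=None):
    for n in names:
        w=D[n]["w"].reshape(-1,3);p=D[n]["p"].reshape(-1,3).astype(int);x0,x1,y0,y1=box
        k=(w[:,0]>x0)&(w[:,0]<x1)&(w[:,1]>y0)&(w[:,1]<y1)&(w[:,2]>z0)&(w[:,2]<z1)
        if col: k&=col(p)
        q=w[k].astype(np.float32)
        if len(q)<20: print(nm,n,len(q)); continue
        print(nm,n,len(q),[np.round(a,1) for a in cv2.minAreaRect(A(q[:,:2]))],np.round(np.percentile(q[:,2],[5,50,95]),1))
rect("tub",D,(570,665,-60,90),48,66)
rect("tape",D,(580,680,90,160),55,75)
rect("mat",("scene","side"),(360,690,270,430),0.5,12,lambda p:(p.max(1)<110)&(p.max(1)-p.min(1)<25))
rect("board",("scene","side"),(360,720,-460,-195),8,40)
rect("caddy",("scene","side","wrist"),(480,710,-150,190),24,64,lambda p:(p[:,2]>p[:,0]+25)&(p[:,2]<190))
E
python3 m.py
```

```text
glue scene 175 [544.1  87.6] 29.0 108.3
glue side 127 [537.5  89.6] 28.7 109.8
glue wrist 2434 [541.5  80.8] 37.8 111.0
jar scene 231 [535.4  13.3] 30.4 125.7
jar side 259 [533.    8.1] 37.9 127.7
jar wrist 3850 [535.3  15.9] 28.0 126.4
tin scene 270 [537.3 -62.5] 29.5 130.0
tin side 294 [531.7 -59.6] 29.9 131.8
tin wrist 3189 [534.4 -60.8] 28.0 130.9
tub scene 850 [array([606.2,  19.3]), array([133. ,  83.4]), np.float64(84.8)] [49.3 55.7 59.7]
tub side 532 [array([610.8,  19.8]), array([136.2,  63.9]), np.float64(84.7)] [49.2 57.2 63. ]
tub wrist 7140 [array([612.1,  18.7]), array([130.7,  62.4]), np.float64(84.8)] [48.6 56.7 59.6]
tape scene 326 [array([632.5, 126.7]), array([63.6, 86.2]), np.float64(81.2)] [56.  64.3 70.6]
tape side 271 [array([632.6, 131.2]), array([81.7, 63.3]), np.float64(60.6)] [56.3 66.7 73.2]
tape wrist 4388 [array([633.5, 127.6]), array([61. , 89.2]), np.float64(85.4)] [57.9 67.2 71.5]
mat scene 1572 [array([523.2, 347. ]), array([117.8, 286.8]), np.float64(89.7)] [1.4 3.5 5.9]
mat side 1783 [array([519. , 348.8]), array([117.8, 285.3]), np.float64(89.6)] [2.2 6.  9.8]
board scene 7153 [array([ 548.3, -311.6]), array([282.8, 201.8]), np.float64(6.6)] [ 9.4 13.4 30.5]
board side 6990 [array([ 559. , -308.1]), array([309.5, 201.4]), np.float64(7.0)] [ 9.8 14.6 31.4]
caddy scene 2769 [array([596.7,  10.8]), array([300.4, 192.9]), np.float64(85.2)] [26.6 48.9 60.4]
caddy side 1528 [array([592.8,  12.9]), array([302.5, 191.1]), np.float64(85.6)] [27.  48.8 62.3]
caddy wrist 10879 [array([593.8,  12.2]), array([297.4, 189.3]), np.float64(85.4)] [27.2 48.  60.4]
```

```bash
python3 - <<'E'
from h import *
w=np.load("wrist0.npz")["w"].reshape(-1,3)
k=(np.hypot(w[:,0]-541,w[:,1]-89)<36)&(w[:,2]>98)&(w[:,2]<150)
q=np.ascontiguousarray(w[k][:,:2].astype(np.float32));print(cv2.minEnclosingCircle(q), np.percentile(w[k],[1,99],axis=0))
E
```

```text
((541.3955078125, 90.84242248535156), 27.942703247070312) [[515.87741368  65.22108881 105.66206718]
 [567.37824205 116.58549914 138.92681762]]
```

Request:
{"method": "step_arm", "body": {
  "series": [-3,30,0,0,0,-3,30,0,0,0,-3,28,0,0,0,0,0,-20,0,0],
  "squeeze": 25
}}

```text
clock: 0.65
eef_pos: [541.2, 89.6, 211.1]
eef_rot: [3.139, -0.0, 1.573]
wrist_force: [0.1, -0.3, 0.2]
finger_gap: 94.4
finger_force: 0.0
```

Request:
{"method": "step_arm", "body": {
  "series": [0,3,-26,0,0,0,0,-30,0,0,0,0,-30,0,0,0,0,-20,0,0,0,0,0,0,0.5,0,0,0,0,0.5,0,0,0,0,0.5,0,0,0,0,0.5],
  "squeeze": 25
}}

```text
clock: 1.65
eef_pos: [541.2, 91.0, 105.0]
eef_rot: [3.141, -0.0, 1.571]
wrist_force: [1.6, 0.4, 1.6]
finger_gap: 57.5
finger_force: 1.5
```

Request:
{"method": "step_arm", "body": {
  "series": [0,0,0,0,0.5,0,0,0,0,0.5,0,0,10,0,0.5,0,0,20,0,0.5,0,0,25,0,0.5,0,0,25,0,0.5,5,17,0,0,0.5,10,30,0,0,0.5,10,35,0,0,0.5,10,35,0,0,0.5,10,35,0,0,0.5,10,35,0,0,0.5,10,35,0,0,0.5,10,25,0,0,0.5,0,10,0,0,0.5,0,0,0,0,0.5]
}}

```text
clock: 3.65
eef_pos: [615.3, 348.4, 183.3]
eef_rot: [-3.14, 0.001, 1.572]
wrist_force: [0.9, -0.8, -3.9]
finger_gap: 55.5
finger_force: 25.0
```

```bash
python3 - <<'E'
from h import *
p,d,w=cloud("wrist");cv2.imwrite("pics/w1.png",p)
s=manip.read_state();print(s["eef_pos"],s["finger_gap"],s["finger_force"],s["wrist_force"])
E
```

```text
[615.55012311 347.7145103  183.74603536] 55.90164392278686 24.97936248779297 [-0.42427241  0.07118908 -3.6415042 ]
```

View pics/w1.png

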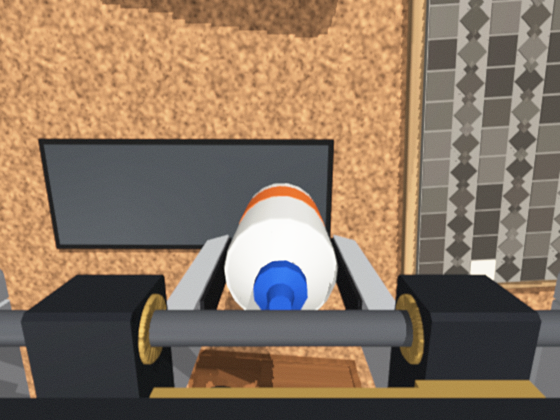

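The bottle is held upright in the fingers at (280,250), above the mat's +x end at (190,195). Lowering it.

Request:
{"method": "step_arm", "body": {
  "series": [0,0,-20,0,0.5,0,0,-30,0,0.5,0,0,-20,0,0.5,0,0,-9,0,0.5,0,0,-4,0,0.5,0,0,-1,0,0.5,0,0,0,0,0.5]
}}

```text
clock: 4.58
eef_pos: [616.2, 348.1, 101.2]
eef_rot: [3.141, -0.0, 1.571]
wrist_force: [-0.1, 1.1, -3.2]
finger_gap: 55.9
finger_force: 25.0
```

Request:
{"method": "step_arm", "body": {
  "series": [0,0,-1.4,0,0.5,0,0,0,0,0.5,0,0,0,0,0.2,0,0,0,0,0,0,0,0,0,0,0,0,25,0,0,0,0,30,0,0,0,0,31,0,0,-10,-30,0,0,0,-10,-45,0,0,0,-10,-45,0,0,0,-10,-45,0,0,0,-10,-45,0,0,0,-10,-45,0,0,0,-10,-42,0,0,0,-10,-35,0,0,0,-1,0,0,0,0]
}}

```text
clock: 6.7
eef_pos: [534.7, 14.3, 185.3]
eef_rot: [3.141, 0.0, 1.568]
wrist_force: [0.5, 0.7, 1.5]
finger_gap: 94.1
finger_force: 0.0
```

```bash
cat > c.py <<'E'
from h import *
import sys
p,d,w=cloud("wrist");w=w.reshape(-1,3);print(manip.read_state()["eef_pos"])
a=list(map(float,sys.argv[1:]))
k=(np.hypot(w[:,0]-a[0],w[:,1]-a[1])<45)&(w[:,2]>a[2])&(w[:,2]<a[3])
q=np.ascontiguousarray(w[k][:,:2].astype(np.float32));print(cv2.minEnclosingCircle(q),len(q),np.median(w[k],0))
E
python3 c.py 535 16 122 132
```

```text
[534.90436743  15.46536859 185.30255845]
((534.91552734375, 15.970200538635254), 27.986103057861328) 5203 [535.09084904  17.32313799 126.37616205]
```

Request:
{"method": "step_arm", "body": {
  "series": [0,0,-25,0,0,0,0,-35,0,0,0,0,-20,0,0,0,0,-1,0,0.5,0,0,0,0,0.5,0,0,0,0,0.5,0,0,0,0,0.5,0,0,0,0,0.5,0,0,0,0,0.5,0,0,0,0,0.5]
}}

```text
clock: 8.0
eef_pos: [535.3, 16.0, 104.6]
eef_rot: [3.141, -0.0, 1.571]
wrist_force: [-0.3, 1.4, 5.7]
finger_gap: 55.3
finger_force: 25.0
```

Request:
{"method": "step_arm", "body": {
  "series": [0,0,10,0,0.5,0,0,20,0,0.5,0,0,25,0,0.5,0,0,25,0,0.5,-2,20,0,0,0.5,-2,32,0,0,0.5,-2,40,0,0,0.5,-2,40,0,0,0.5,-2,40,0,0,0.5,-2,40,0,0,0.5,-2,40,0,0,0.5,0,40,0,0,0.5,0,25,0,0,0.5,0,15,0,0,0.5,0,0,-20,0,0.5,0,0,-30,0,0.5,0,0,-20,0,0.5,0,0,-10,0,0.5,0,0,-4,0,0.5,0,0,0,0,0.5]
}}

```text
clock: 10.5
eef_pos: [521.2, 348.1, 100.6]
eef_rot: [3.141, -0.0, 1.571]
wrist_force: [-0.3, -0.1, -4.3]
finger_gap: 55.5
finger_force: 25.0
```

Request:
{"method": "step_arm", "body": {
  "series": [0,0,-1.2,0,0.5,0,0,0,0,0.5,0,0,0,0,0.2,0,0,0,0,0,0,0,0,0,0,0,0,25,0,0,0,0,30,0,0,0,0,31,0,0,3,-30,0,0,0,3,-50,0,0,0,3,-50,0,0,0,4,-50,0,0,0,0,-50,0,0,0,0,-50,0,0,0,0,-50,0,0,0,0,-45,0,0,0,0,-34,0,0,0,0,0,0,0,0]
}}

```text
clock: 12.75
eef_pos: [533.9, -62.8, 184.9]
eef_rot: [3.141, 0.0, 1.568]
wrist_force: [0.4, 0.4, -0.6]
finger_gap: 94.2
finger_force: 0.0
```

```bash
python3 c.py 534 -61 126 136
```

```text
[533.93996587 -61.55203696 184.86119778]
((534.3601684570312, -61.11803436279297), 28.137500762939453) 5438 [534.30185483 -59.41506951 130.89426744]
```

Commanded pose is (534, -61, 184.8). Gripping the tin and carrying it to x = 426.

Request:
{"method": "step_arm", "body": {
  "series": [0,0,-25,0,0,0,0,-35,0,0,0,0,-20,0,0,0,0,-0.8,0,0.5,0,0,0,0,0.5,0,0,0,0,0.5,0,0,0,0,0.5,0,0,0,0,0.5,0,0,0,0,0.5,0,0,0,0,0.5]
}}

```text
clock: 14.05
eef_pos: [534.3, -61.1, 104.6]
eef_rot: [3.141, 0.0, 1.571]
wrist_force: [0.5, 1.1, 5.5]
finger_gap: 56.0
finger_force: 25.0
```

Request:
{"method": "step_arm", "body": {
  "series": [0,0,10,0,0.5,0,0,20,0,0.5,0,0,25,0,0.5,0,0,25,0,0.5,-8,20,0,0,0.5,-12,34,0,0,0.5,-12,40,0,0,0.5,-12,45,0,0,0.5,-12,45,0,0,0.5,-12,45,0,0,0.5,-12,45,0,0,0.5,-12,45,0,0,0.5,-12,45,0,0,0.5,-4,30,0,0,0.5,0,15,0,0,0.5,0,0,-20,0,0.5,0,0,-30,0,0.5,0,0,-20,0,0.5,0,0,-10,0,0.5,0,0,-4,0,0.5]
}}

```text
clock: 16.55
eef_pos: [425.9, 347.8, 99.7]
eef_rot: [-3.141, 0.0, 1.57]
wrist_force: [-0.6, 0.8, -2.8]
finger_gap: 56.3
finger_force: 25.0
```

Request:
{"method": "step_arm", "body": {
  "series": [0,0,-1.2,0,0.5,0,0,0,0,0.5,0,0,0,0,0.2,0,0,0,0,0,0,0,0,0,0,0,0,25,0,0,0,0,30,0,0,0,0,31,0,0,10,-20,0,0,0,22,-38,0,0,0,22,-38,0,-0.03,0,22,-38,0,-0.03,0,22,-38,0,-0.03,0,22,-38,0,0,0,22,-38,0,0,0,22,-38,0,0,0,12,-25,0,0,0,10,-18,0,0,0,0,0,0,0,0,0,0,0,0,0]
}}

```text
clock: 19.05
eef_pos: [611.7, 19.9, 184.8]
eef_rot: [-3.141, -0.0, 1.481]
wrist_force: [-0.4, -0.3, -0.4]
finger_gap: 94.5
finger_force: 0.0
```

```bash
python3 - <<'E'
from h import *
p,d,w=cloud("wrist");s=manip.read_state();print(s["eef_pos"],s["eef_rot"],s["clock"]);cv2.imwrite("pics/w2.png",p)
w=w.reshape(-1,3)
k=(abs(w[:,0]-612)<42)&(abs(w[:,1]-19)<72)&(w[:,2]>50)&(w[:,2]<66)
print(cv2.minAreaRect(np.ascontiguousarray(w[k][:,:2].astype(np.float32))))
E
```

```text
[611.68534398  20.00676595 184.92730773] [-3.14153582e+00 -1.07554570e-04  1.48183654e+00] 19.1
((612.1275024414062, 18.670166015625), (130.72828674316406, 62.21480941772461), 84.77120208740234)
```

View pics/w2.png

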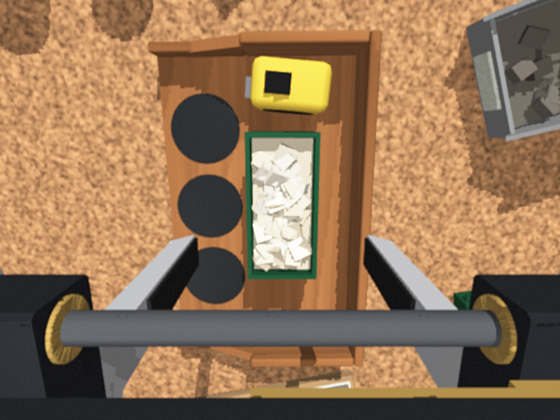

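All three pads are bare. The tub is aligned between the fingers at (282,205) and the tape stands clear at (290,85). Descending with the jaw slightly closed.

Request:
{"method": "step_arm", "body": {
  "series": [0,0,-25,0,0.13,0,0,-40,0,0.13,0,0,-35,0,0.13,0,0,-22,0,0.13,0,0,-10,0,0.13,0,0,-5.8,0,0.13,0,0,0,0,0.13,0,0,0,0,0.45,0,0,0,0,0.45,0,0,0,0,0.45,0,0,0,0,0.45,0,0,0,0,0.45],
  "squeeze": 35
}}

```text
clock: 20.6
eef_pos: [612.3, 19.0, 47.5]
eef_rot: [3.141, -0.0, 1.481]
wrist_force: [-0.7, -0.1, 5.4]
finger_gap: 61.6
finger_force: 35.0
```

Request:
{"method": "step_arm", "body": {
  "series": [0,0,10,0,0.45,0,0,25,0,0.45,0,0,35,0,0.45,0,0,35,0,0.45,0,0,25,0,0.45,-8,-20,0,0.02,0.45,-12,-35,0,0.02,0.45,-12,-35,0,0.02,0.45,-12,-35,0,0.02,0.45,-12,-35,0,0.02,0.45,-12,-35,0,0.02,0.45,-12,-35,0,0.02,0.45,-12,-35,0,0.02,0.45,-12,-35,0,0.02,0.45,-12,-35,0,0.03,0.45,-12,-35,0,0,0.45,-14,-30,0,0,0.45,0,-19,0,0,0.45,0,0,0,0,0.45]
}}

```text
clock: 22.98
eef_pos: [469.3, -400.7, 176.5]
eef_rot: [-3.141, -0.001, 1.689]
wrist_force: [0.1, 0.0, -5.5]
finger_gap: 61.5
finger_force: 35.0
```

```bash
python3 - <<'E'
from h import *
p,d,w=cloud("wrist");s=manip.read_state();print(s["eef_pos"],s["eef_rot"],s["finger_force"]);cv2.imwrite("pics/w3.png",p);np.savez("w3.npz",p=p,w=w)
p,d,w=cloud("scene");np.savez("s3.npz",p=p,w=w)
E
```

```text
[ 469.62224779 -399.85107472  176.56623576] [-3.14080929e+00 -1.16338987e-03  1.69008090e+00] 34.9991512298584
```

View pics/w3.png

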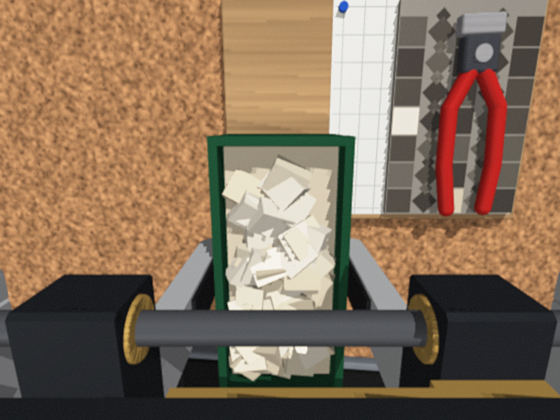

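The tub hangs upright between the fingers. The board's near edge runs from (223,10) to (224,120), the mesh edge from (333,10) to (329,125), and the board's -y end along row ~216 from col 355 to 512. Locating the board from these, with the strip half-covered.

```bash
python3 - <<'E'
from h import *
z=np.load("w3.npz");p,w=z["p"].astype(int),z["w"]
L=[];M=[]
for v in range(4,125,4):
    # near edge: height step
    r=w[v,200:260,2]; i=np.where(r>8)[0]; 
    if len(i): L.append(w[v,200+i[0]])
    b=p[v,300:350,0]; i=np.where(b>170)[0]
    if len(i): M.append(w[v,300+i[0]])
B=[]
for u in range(360,510,5):
    r=w[195:235,u,2]; i=np.where(r>8)[0]
    if len(i): B.append(w[195+i[-1],u])
L,M,B=map(np.array,(L,M,B))
for n,E,ax in(("near",L,1),("mesh",M,1),("end",B,0)):
    f=np.polyfit(E[:,ax],E[:,1-ax],1);print(n,len(E),np.round(f,4),np.round(E[0],1),np.round(E[-1],1),np.std(np.polyval(f,E[:,ax])-E[:,1-ax]).round(2))
fn=np.polyfit(L[:,1],L[:,0],1);fe=np.polyfit(B[:,0],B[:,1],1)
for yaw in(-np.arctan(fn[0]),np.arctan(fe[0])):
    c,s=np.cos(yaw),np.sin(yaw);Rm=np.array([[c,-s],[s,c]])
    # corner (-140,-100): intersect
    y=(fe[1]+fe[0]*fn[1])/(1-fe[0]*fn[0]);x=np.polyval(fn,y)
    print(yaw,x,y,"strip mid",np.array([x,y])+Rm@[48,100])
for n in("s3","scene0"):
    w=np.load(n+".npz")["w"].reshape(-1,3)
    k=(w[:,0]>360)&(w[:,0]<720)&(w[:,1]<-195)&(w[:,1]>-460)&(w[:,2]>8)&(w[:,2]<40)
    c,sz,a=cv2.minAreaRect(np.ascontiguousarray(w[k][:,:2].astype(np.float32)));a=np.radians(a);print(c,sz,a,np.array(c)-92*np.array([np.cos(a),np.sin(a)]))
E
```

```text
near 31 [-1.182000e-01  3.699463e+02] [ 398.3 -238.    11.6] [ 409.1 -336.4    8.7] 0.34
mesh 31 [-1.217000e-01  4.653589e+02] [ 492.7 -227.1   12.7] [ 504.5 -325.    12.6] 0.26
end 30 [ 1.207000e-01 -4.778832e+02] [ 549.5 -411.7    9.1] [ 691.3 -394.4   10.6] 0.2
0.11765341366643925 420.43236971471 -427.12660489709015 strip mid [ 456.36232007 -322.18357908]
0.12014340978271522 420.43236971471 -427.12660489709015 strip mid [ 456.10090123 -322.09443907]
(548.3606567382812, -311.57208251953125) (282.78265380859375, 202.08541870117188) 0.12284081031580522 [ 457.05391809 -322.84503585]
(548.26171875, -311.63250732421875) (282.7832946777344, 201.79066467285156) 0.11442458877039594 [ 456.86333928 -322.13661274]
```

Request:
{"method": "step_arm", "body": {
  "series": [-4,20,0,0,0.45,-5,30,0,0,0.45,-4.4,20,0,0,0.45,0,8,0,0,0.45,0,0,-25,0,0.45,0,0,-40,0,0.45,0,0,-35,0,0.45,0,0,-15,0,0.45,0,0,-7,0,0.45,0,0,-3,0,0.45,0,0,0,0,0.45,0,0,0,0,0.45]
}}

```text
clock: 24.58
eef_pos: [456.9, -322.2, 52.8]
eef_rot: [3.141, 0.001, 1.691]
wrist_force: [1.2, 0.2, -5.5]
finger_gap: 62.1
finger_force: 35.0
```

Request:
{"method": "step_arm", "body": {
  "series": [0,0,-1.3,0,0.45,0,0,-1,0,0.45,0,0,0,0,0.45]
}}

```text
clock: 24.95
eef_pos: [456.7, -322.1, 50.5]
eef_rot: [3.141, 0.0, 1.691]
wrist_force: [-3.4, 2.0, 4.7]
finger_gap: 61.7
finger_force: 35.0
```

Contact. Releasing, rising and stepping back to look.

Request:
{"method": "step_arm", "body": {
  "series": [0,0,0,0,0.3,0,0,0,0,0.15,0,0,0,0,0.15,0,0,25,0,0.15,0,0,45,0,0,0,0,50,0,0,0,-20,12,0,0,0,-40,0,0,0,0,-18,0,0,0,0,0,0,0,0,0,0,0,0,0]
}}

```text
clock: 26.32
eef_pos: [456.7, -399.1, 181.5]
eef_rot: [-3.141, -0.001, 1.691]
wrist_force: [0.5, -0.3, 0.4]
finger_gap: 93.9
finger_force: 0.0
```

```bash
python3 - <<'E'
from h import *
p,d,w=cloud("wrist");s=manip.read_state();print(s["eef_pos"],s["eef_rot"]);cv2.imwrite("pics/w4.png",p)
w=w.reshape(-1,3)
k=(abs(w[:,0]-456)<60)&(abs(w[:,1]+322)<80)&(w[:,2]>50)&(w[:,2]<70)
c,sz,a=cv2.minAreaRect(np.ascontiguousarray(w[k][:,:2].astype(np.float32)));print(c,sz,a,np.radians(a-90))
E
```

```text
[ 456.76017972 -399.02608771  181.63316789] [-3.14136466e+00 -4.25237387e-04  1.69152040e+00]
(456.16229248046875, -321.9953308105469) (62.181312561035156, 130.06979370117188) 6.877110004425049 -1.4507681141958377
```

View pics/w4.png

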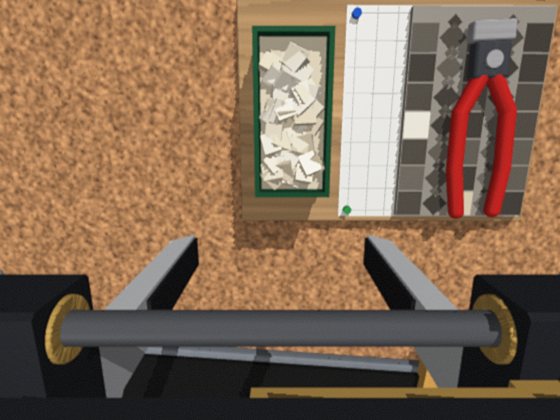

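The tub sits in the middle of the strip, parallel to its edge at (293,110), and the nippers are untouched. Now the containers go back, tin first.

Request:
{"method": "step_arm", "body": {
  "series": [0,30,4,0,0,0,50,0,-0.02,0,0,55,0,-0.02,0,0,55,0,-0.02,0,0,55,0,-0.02,0,0,55,0,-0.02,0,0,55,0,-0.02,0,0,55,0,0,0,-3,55,0,0,0,-3,55,0,0,0,-4.6,55,0,0,0,-5,55,0,0,0,-5,50,0,0,0,-5,40,0,0,0,-5,28,0,0,0,0,0,0,0,0,0,0,0,0,0]
}}

```text
clock: 28.5
eef_pos: [425.7, 347.5, 185.8]
eef_rot: [-3.142, 0.0, 1.571]
wrist_force: [-0.3, -0.0, 0.3]
finger_gap: 94.1
finger_force: 0.0
```

```bash
python3 c.py 426 348 116 134; python3 -c "
from h import *
print(manip.read_state()['eef_rot'])"
```

```text
[425.90496901 347.32916539 185.8450719 ]
((425.8294372558594, 347.84869384765625), 28.13190460205078) 5230 [426.02979457 349.87924823 125.88419601]
[3.14157984e+00 8.93494466e-05 1.57047606e+00]
```

Request:
{"method": "step_arm", "body": {
  "series": [0,0,-25,0,0,0,0,-35,0,0,0,0,-20,0,0,0,0,-6.9,0,0.1,0,0,0,0,0.5,0,0,0,0,0.5,0,0,0,0,0.5,0,0,0,0,0.5,0,0,0,0,0.5,0,0,0,0,0.5],
  "squeeze": 25
}}

```text
clock: 29.8
eef_pos: [426.3, 348.2, 99.5]
eef_rot: [3.141, -0.001, 1.571]
wrist_force: [0.8, -0.6, 5.5]
finger_gap: 55.6
finger_force: 25.0
```

Request:
{"method": "step_arm", "body": {
  "series": [0,0,10,0,0.5,0,0,22,0,0.5,0,0,27,0,0.5,0,0,26.2,0,0.5,4,-20,0,0,0.5,12,-34,0,0,0.5,12,-40,0,0,0.5,12,-45,0,0,0.5,12,-45,0,0,0.5,12,-45,0,0,0.5,12,-45,0,0,0.5,12,-45,0,0,0.5,12,-45,0,0,0.5,12,-30,0,0,0.5,8,-15,0,0,0.5,0,0,-20,0,0.5,0,0,-30,0,0.5,0,0,-15,0,0.5,0,0,-8,0,0.5,0,0,-4,0,0.5]
}}

```text
clock: 32.3
eef_pos: [546.1, -60.9, 107.2]
eef_rot: [3.141, 0.0, 1.571]
wrist_force: [-0.2, 0.3, -2.5]
finger_gap: 56.0
finger_force: 25.0
```

x overshot by 12 mm (my sum was wrong). The tin is still off the floor, so I'll correct before setting it down.

Request:
{"method": "step_arm", "body": {
  "series": [0,0,6,0,0.5,-6,0,0,0,0.5,-6,0,0,0,0.5,0,0,0,0,0.5,0,0,-5,0,0.5,0,0,-3,0,0.5,0,0,-1,0,0.5,0,0,0,0,0.5]
}}

```text
clock: 33.3
eef_pos: [534.0, -61.0, 104.4]
eef_rot: [-3.141, 0.0, 1.571]
wrist_force: [-3.8, 0.4, 6.0]
finger_gap: 55.4
finger_force: 25.0
```

Request:
{"method": "step_arm", "body": {
  "series": [0,0,0,0,0.3,0,0,0,0,0,0,0,0,0,0,0,0,25,0,0,0,0,30,0,0,0,0,26,0,0,-3,30,0,0,0,-3,50,0,0,0,-3,50,0,0,0,-4,50,0,0,0,0,50,0,0,0,0,50,0,0,0,0,50,0,0,0,0,45,0,0,0,0,34,0,0,0,0,0,0,0,0,0,0,0,0,0]
}}

```text
clock: 35.42
eef_pos: [521.0, 347.4, 184.8]
eef_rot: [-3.141, 0.0, 1.571]
wrist_force: [-0.4, 0.7, 0.0]
finger_gap: 94.1
finger_force: 0.0
```

```bash
python3 c.py 521 348 114 128
```

```text
[521.13953562 347.16150101 185.01093997]
((520.8206176757812, 348.10443115234375), 27.985342025756836) 5044 [520.72821286 349.71538914 121.34486391]
```

Request:
{"method": "step_arm", "body": {
  "series": [0,0,-25,0,0,0,0,-35,0,0,0,0,-20,0,0,0,0,-6.2,0,0.1,0,0,0,0,0.5,0,0,0,0,0.5,0,0,0,0,0.5,0,0,0,0,0.5,0,0,0,0,0.5,0,0,0,0,0.5]
}}

```text
clock: 36.72
eef_pos: [521.3, 348.2, 99.6]
eef_rot: [3.141, -0.001, 1.571]
wrist_force: [-0.2, -0.2, 5.6]
finger_gap: 55.9
finger_force: 25.0
```

Request:
{"method": "step_arm", "body": {
  "series": [0,0,10,0,0.5,0,0,22,0,0.5,0,0,27,0,0.5,0,0,26.2,0,0.5,2,-20,0,0,0.5,2,-32,0,0,0.5,2,-40,0,0,0.5,2,-40,0,0,0.5,2,-40,0,0,0.5,2,-40,0,0,0.5,2,-40,0,0,0.5,0,-40,0,0,0.5,0,-25,0,0,0.5,0,-15,0,0,0.5,0,0,-20,0,0.5,0,0,-30,0,0.5,0,0,-15,0,0.5,0,0,-8,0,0.5,0,0,-4,0,0.5,0,0,0,0,0.5]
}}

```text
clock: 39.22
eef_pos: [535.2, 16.0, 107.4]
eef_rot: [3.141, 0.0, 1.571]
wrist_force: [0.3, -0.9, -3.8]
finger_gap: 56.1
finger_force: 25.0
```

Request:
{"method": "step_arm", "body": {
  "series": [0,0,-2,0,0.5,0,0,-1,0,0.5,0,0,0,0,0.5,0,0,0,0,0.3,0,0,0,0,0,0,0,0,0,0,0,0,25,0,0,0,0,30,0,0,0,0,26,0,0,10,30,0,0,0,10,45,0,0,0,10,45,0,0,0,10,45,0,0,0,10,45,0,0,0,10,45,0,0,0,10,42,0,0,0,11,35,0,0,0,0,0,0,0,0,0,0,0,0,0]
}}

```text
clock: 41.6
eef_pos: [615.9, 347.5, 184.7]
eef_rot: [-3.141, 0.0, 1.571]
wrist_force: [-0.3, -0.3, -0.4]
finger_gap: 93.8
finger_force: 0.0
```

```bash
python3 c.py 616 348 93 140
```

```text
[616.00828609 347.13540925 185.05571125]
((616.087890625, 348.49334716796875), 27.862274169921875) 4371 [616.29453475 353.58361186 109.01190064]
```

Request:
{"method": "step_arm", "body": {
  "series": [0,0,-25,0,0,0,0,-35,0,0,0,0,-20,0,0,0,0,-6,0,0.1,0,0,0,0,0.5,0,0,0,0,0.5,0,0,0,0,0.5,0,0,0,0,0.5,0,0,0,0,0.5,0,0,0,0,0.5]
}}

```text
clock: 42.9
eef_pos: [616.3, 348.1, 99.8]
eef_rot: [3.14, -0.001, 1.571]
wrist_force: [0.6, -0.2, 6.0]
finger_gap: 56.1
finger_force: 25.0
```

Request:
{"method": "step_arm", "body": {
  "series": [0,0,10,0,0.5,0,0,22,0,0.5,0,0,27,0,0.5,0,0,26.4,0,0.5,-5,-17,0,0,0.5,-10,-30,0,0,0.5,-10,-35,0,0,0.5,-10,-35,0,0,0.5,-10,-35,0,0,0.5,-10,-35,0,0,0.5,-10,-35,0,0,0.5,-10,-25,0,0,0.5,0,-10,0,0,0.5,0,0,0,0,0.5,0,0,-20,0,0.5,0,0,-30,0,0.5,0,0,-15,0,0.5,0,0,-8,0,0.5,0,0,-4,0,0.5,0,0,0,0,0.5]
}}

```text
clock: 45.4
eef_pos: [541.2, 91.1, 107.8]
eef_rot: [3.141, -0.0, 1.571]
wrist_force: [0.6, 0.5, -3.4]
finger_gap: 55.5
finger_force: 25.0
```

Lowering, releasing, and returning to the start pose (550, 0, 230) for a comparison look.

Request:
{"method": "step_arm", "body": {
  "series": [0,0,-2,0,0.5,0,0,-1.2,0,0.5,0,0,0,0,0.5,0,0,0,0,0.3,0,0,0,0,0,0,0,0,0,0,0,0,25,0,0,0,0,35,0,0,0,0,40,0,0,0,0,26,0,0,3,-30,0,0,0,3,-31,0,0,0,3,-30,0,0,0,0,0,0,0,0,0,0,0,0,0]
}}

```text
clock: 47.28
eef_pos: [549.9, 0.5, 230.2]
eef_rot: [-3.141, -0.0, 1.571]
wrist_force: [-0.5, -0.2, -0.0]
finger_gap: 94.2
finger_force: 0.0
```

```bash
python3 - <<'E'
from h import *
p,d,w=cloud("wrist");s=manip.read_state();print(s["eef_pos"],s["clock"]);cv2.imwrite("pics/w5.png",p)
w=w.reshape(-1,3)
for n,x,y,a,b in(("glue",541,89,98,150),("jar",535,16,118,135),("tin",534,-61,120,140)):
    k=(np.hypot(w[:,0]-x,w[:,1]-y)<36)&(w[:,2]>a)&(w[:,2]<b)
    print(n,cv2.minEnclosingCircle(np.ascontiguousarray(w[k][:,:2].astype(np.float32))),np.median(w[k][:,2]))
p,d,w=cloud("scene");cv2.imwrite("pics/s5.png",cv2.resize(p[100:340,80:420],None,fx=2.3,fy=2.3))
E
```

```text
[549.93909128   0.70758257 230.22899233] 47.325
glue ((540.9938354492188, 90.77839660644531), 27.865365982055664) 114.22714509060881
jar ((534.659912109375, 15.748808860778809), 27.95271873474121) 126.37151437346779
tin ((533.3896484375, -60.81690979003906), 27.846506118774414) 130.8900999500337
```

View pics/w5.png

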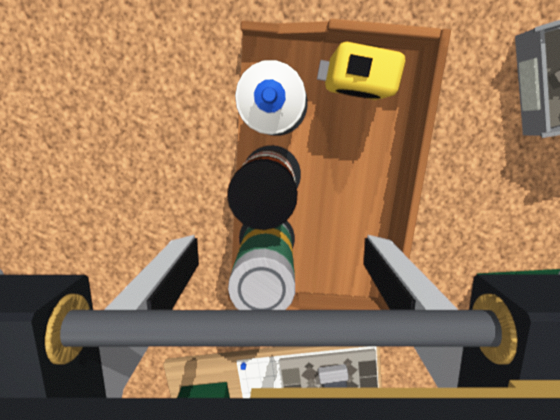

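View pics/s5.png

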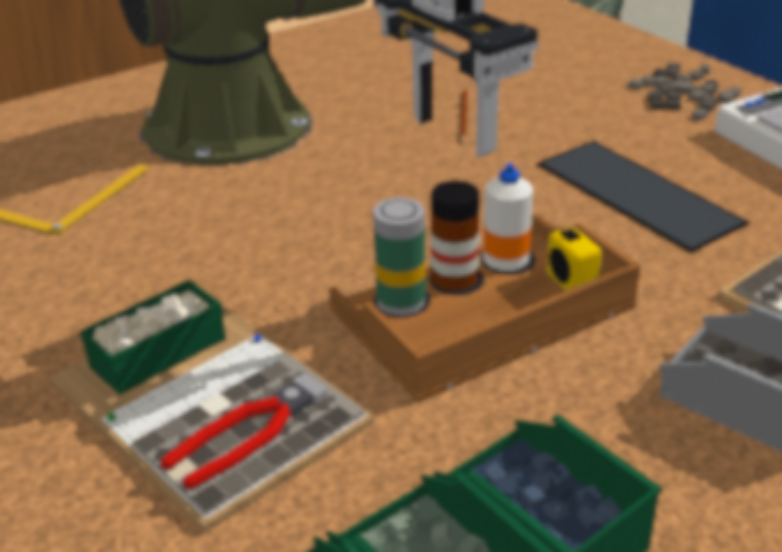

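All three containers stand upright within about 1 mm of where they started: glue (270,97), jar (262,193), tin (262,287). The tub is on the strip, and the tape and nippers have not moved. Handing in.

```bash
python3 -c "
from cell import manip
print(manip.sign_off())"
```

```text
the job is handed in; nothing more can be done
None
```

I handed the job in at about 47 s: the tub stands in the middle of the board's bare strip with its long side along the edge, all three containers are back within about 1 mm of where they started, and the tape measure and nippers were left alone.

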